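# Open the drill jig's clamp arm and hold a strut piece in its corner

### The job

Press the tail of the drill jig's sprung clamp arm down until the catch snaps in and holds the arm open, and take your hand off it. Then fetch the long, full-height piece of strut channel, lay it slotted back up on the jig bed with one end under the raised arm, and push it into the corner so that its side lies flush along the long fence and its end butts the end stop at once. Finish holding it there, ready for me to drop the clamp: do not let go, keep it flat on the bed and pressed firmly against both, with the arm still open, and leave the other things on the bench where they are.

Things in the scene. Friction and masses are not known exactly. Their poses are not given: they have to be found in the camera images.
- jig: Drill jig bolted to the bench, its yaw within 0.25 rad of zero. Grey bed plate 140 x 320 x 16 mm, from jig y = -135 to 185; the bed is its top. Origin on the bench; x away from the robot, y left along the bed. A tower (jig x -23 to 23, y 82 to 118, 64 mm tall over the bed) behind the end stop carries the clamp arm, which lies along y at jig x = 0.
- corner (a point): Point at bed height where the long fence's face (looking to jig -x) meets the end stop's face (looking to jig -y): (21, 55, 16) mm in the jig's frame, axes as the jig's. A strut that is home has its origin at (-20.5, -80, 0) mm from here and its length along jig y.
- long_fence: Steel strip 14 x 166 x 16 mm (jig x, y, z) on the far side of the bed; the strut's side goes flush along its face. Only 16 mm high, it lets a finger reach down over it behind the 41 mm high strut; nothing stands behind it. Origin: middle of its underside.
- end_stop: Steel block 60 x 14 x 32 mm (jig x, y, z) on the bed; its -y face stops the end of the strut. Origin: middle of its underside.
- clamp_arm (a joint): Angle (rad) of the dark steel clamp arm on its level pivot along jig x at (0, 100, 66) mm in the jig's frame. 0: closed, nose down, held by its spring; grows as the tail is pressed down; limit 0.58. The pad resists with 7 to 15 N. From about 0.53 on a sprung catch hook beside the tail snaps over a pin; let go, the arm then rises a little and stays hooked at about 0.49.
- nose (a point): Middle of the underside of the clamp arm's nose (24 x 26 mm). Closed it is 20 mm over the bed, in the strut's way. Hooked open, the nose's lowest edge is about 51 mm and its top 96 mm over the bed, overhanging the first 45 mm of bed in front of the end stop: the 41 mm high strut is laid down short of it and slid along the bed beneath it.
- tail_pad (a point): Middle of the top of the black thumb pad (30 x 34 mm) on the clamp arm's tail; moves with it. In the jig's frame (0, 187, 107) mm closed, (0, 196, 60) mm hooked open, (0, 195, 52) mm at the limit: press it down about 53 mm to hook it. It slopes up 0.29 rad to jig +y when closed, down as much at the limit. Keep off the catch hook (jig x 22 to 32, y 152 to 190, up to 82 mm high).
- strut: The piece to load: galvanised strut channel 160 mm long, 41 wide, 41 high, walls 3 mm, open side down, back with three slots up; about 0.4 kg. Origin: middle of its underside; x along its length, z up; either end may go to the end stop. It lies right of the jig in one of three places side by side, length roughly along world y; the offcut and low channel lie in the others.
- offcut: Like the strut but only 90 mm long, with two slots; not to be used. Origin and axes likewise.
- low_channel: Like the strut, 160 x 41 mm, but only 21 mm high; not to be used. Origin and axes likewise.
- pipe_clamp_s: Small pipe clamp lying flat, band 40 mm across, about 70 mm over its ears, 20 mm high; bystander. Origin: middle of its underside.
- pipe_clamp_l: Larger pipe clamp lying flat, band 76 mm across, about 105 mm over its ears, 24 mm high; bystander beyond the jig. Origin: middle of its underside.
- sleeve: Black plastic pipe sleeve standing on end, 90 mm across, 55 mm high; bystander beyond the jig. Origin: middle of its underside.
- spanner: Steel spanner 190 mm long lying on the bench left of the jig; bystander. Origin: under its middle.
- nut_box: Small open cardboard box of nuts, 100 x 80 x 45 mm; bystander. Origin: middle of its underside.
Not all that is in view belongs to the job. Leave any blue or red look-alike of the strut alone.

How it is judged:
On the way:
1. the clamp arm is held open by its catch alone, the fingers clear of the tail pad (value of joint clamp_arm above 0.45 rad and distance between the grasp point and tail_pad above 0.05 m), for 0.2 s.
At the end, for the whole second after the job is handed in: Clamp arm open (over 0.45 rad); strut at rest, flat on the bed, back up, origin within 3 mm of home, turned under 0.03 rad; it presses on long fence and end stop with over 1.5 N each; the fingers bear on it with over 2 N (value of joint clamp_arm above 0.45 rad and x of strut in the frame of corner between -0.0235 and -0.018 m and y of strut in the frame of corner between -0.083 and -0.077 m and z of strut in the frame of corner between -0.002 and 0.003 m and angle between the x axis of strut and the y axis of jig, either way round below 0.03 rad and angle between the z axis of strut and the z axis of jig, either way round below 0.04 rad and angle between strut's own z axis and vertical below 0.04 rad and contact force between strut and long_fence above 1.5 N and contact force between strut and end_stop above 1.5 N and contact force between the fingers and strut above 2 N and linear speed of strut below 0.02 m/s); the arm keeps its last pose, push and grip.
It fails at once if another thing on the bench is moved more than 30 mm (distance of any of offcut, low_channel, pipe_clamp_s, pipe_clamp_l, sleeve, spanner, nut_box from where it was at the start of the episode above 0.03 m).
It also fails if it takes over 72 s, if anything falls off the work surface, if the arm or the gripper's body presses on something with over 40 N, if the wrist force passes 120 N, or if a joint passes its speed limit or range.

### The arm

A 6-joint arm with a two-finger parallel gripper is mounted at the origin on the work surface. World frame = base frame: x ahead of the robot, y to its left, z up, the work surface at z = 0. Lengths are in m, angles in rad, forces in N, time in s.
With the tool pointing down it reaches from about 0.325 to 0.775 m from the base axis. Payload 5.5 kg.
Tool frame: the origin (TCP) lies on the mounting face of the last link; the fingertips stand 182 mm ahead of it and the grasp point (between the pads) lies 163 mm ahead of it; z points along the fingers, y is the line along which they close (so a half turn about z gives the same grasp; the last joint's range is limited). The gripper opens to 88 mm and grips with 3 to 60 N. Pads are 20 mm wide; open, the fingers measure 115 mm over their backs; the gripper's body (75 mm by 178 mm) begins 61 mm behind the grasp point.
Start: joints at [1.116, 0.091, 1.231, -0, 1.82, -0.057], TCP at [0.232, 0.553, 0.405] pointing down, gripper open.
Joint ranges: [-2.87, 2.87], [-0.86, 2.18], [0.17, 2.46], [-1.51, 4.65], [0.06, 2.69], [-2.65, 2.65]. Speed limits (rad/s): [2.57, 2.57, 3.01, 3.14, 3.14, 3.14].

### API

Orientations are given as a unit quaternion [w, x, y, z].
In Python, from bench import env gives the robot as it stands.
- The arm moves only by the tool arm_command, never from a script. Its argument "targets" is one flat list of numbers, 4 for each row, row after row: the shift along the world's x, y, z as a fraction of full scale, then the turn about the world's z as a fraction of full scale. A call has exactly 10 rows; each row is the pose to reach, as a shift and turn from the pose commanded when the call began; what a row does not reach only later rows make up. Full scale, the value 1, is 75 cm for a shift and 90 degrees for a turn. A row lasts 1/12 s, in which the tool goes at most 41.7 mm and 7.16 degrees, less where a joint would pass 70% of its speed; a pose out of reach is approached as far as the arm can. A call with a number of a shift or a turn outside -1 to 1 is refused whole. A call with a gripper value outside its range is refused whole. "grip" is the opening, from -1 (shut) to 1 (fully open), set as the call begins (left out, the last holds). The fingers move at their own pace and stop on an object; the grip force is fixed at half the most. Time passes only in rows, so rows that repeat a pose let the fingers close, or fill a call up. It gives the time, the measured TCP pose, the force, the opening and the grip force at its end, in the units of the state.
- env.read_state(): the state, without advancing time (a new reading comes with each control period).
- env.capture(name): name is "scene" or "top" or "wrist"; returns (picture, depth): 480x640x3 uint8, blue, green, red; 480x640 float32, m along the optical axis (not along the pixel's ray), 0 where there is no reading.
- env.get_calibration(name): a dict with "fx", "fy", "cx", "cy" (pixels), "R" (3x3) and "t" (3): a world point X has camera coordinates R X + t; the wrist camera has in their place "tool_from_camera" (4x4, takes a point from camera to tool coordinates, whose origin is the TCP and whose axes are the flange's). Camera axes: x right, y down, z forward; pixel columns grow to the right and rows downward; lengths in m; the calibration is good to about 2 mm. A picture is of the moment at which its call begins: read the wrist's pose just before it. get_calibration takes no time and is no camera call.
- env.close_job(): hands the job in; it is judged then, once.
Trained networks look in the newest picture that a camera, given by its name, has taken for a name from the list of things; names that differ only in an ending like _2 or _b are one class to them, and where a whole thing is asked for, a point or a joint stands for the part that bears it (a point fixed in the world has none). Each returns a list of dicts, best first, with "conf" (0 to 1); they miss things now and then, are a little off and sometimes report something else, mostly with a low value. They report only what shows in the picture. A call takes as long as a camera call. They do not tell look-alikes from the thing itself.
- env.masks_of(query, camera): "pixels" (480x640 bool, what is visible of it).
- env.landmark_of(query, camera): "point" ([x, y, z] in m, in the coordinates of the camera as it stood for that picture, good to about 4 mm: a listed point, or the origin of a listed thing).
The state is a dict: "time": time; "joints": joint angles; "dq": joint speeds; "joint_efforts": joint torques, N m; "eef_pos": TCP position; "ee_rot": TCP orientation; "contact_force": force on the tool from outside, world axes, zero at the start; "moment": the same for the moment, N m; "width": finger opening in m; "grip_force": force on a finger pad.
Only numpy, scipy, OpenCV 4.12 (cv2) and the standard library are available. Lean on these libraries where they do the work, as an engineer would, in place of code of your own. Each camera call takes 0.05 s, during which the arm holds its last target. There are 200 camera calls.

## Working session

There is one attempt and no reset: what is moved stays moved. The work goes in short steps, Python scripts to look and compute and a tool call to move; the robot and the scene stay as the last step left them, time stands still between calls to the robot, and variables do not carry over. Pictures are saved under pics/ and viewed, at most 10 in all, crops included, and the job is handed in when it is done.

Besides the shell and the picture viewer there is one more tool, called after ">>>" by a JSON object that holds its "method" and its "body", one argument or row to a line. arm_command: Moves the arm, as the interface text tells. Shift numbers are shares of 75 cm and turn numbers shares of 90 degrees, none past 1 either way. Its arguments: {"type":"object","properties":{"targets":{"type":"array"},"grip":{"type":"number"}},"required":["targets"]}

```bash
mkdir -p pics; ls
cat > h.py <<'E'
import numpy as np, cv2, sys
from bench import env
def w(cam,p):
    c=env.get_calibration(cam); return np.array(c["R"]).T@(np.array(p)-np.array(c["t"]))
def cloud(cam,depth):
    c=env.get_calibration(cam); v,u=np.mgrid[:480,:640]
    P=np.stack([(u-c["cx"])/c["fx"]*depth,(v-c["cy"])/c["fy"]*depth,depth],-1)
    return (P-np.array(c["t"]))@np.array(c["R"])
E
python3 - <<'E'
from h import *
np.set_printoptions(precision=4,suppress=True)
s=env.read_state(); print(s)
for cam in ("scene","top"):
    im,d=env.capture(cam); cv2.imwrite(f"pics/{cam}0.png",im); np.savez(f"/tmp/{cam}0.npz",im=im,d=d)
    for q in ["jig","corner","long_fence","end_stop","tail_pad","nose","strut","offcut","low_channel","pipe_clamp_s","nut_box","spanner"]:
        c=env.get_calibration(cam)
        for r in env.landmark_of(q,cam)[:3]:
            p=np.array(r["point"]);print(cam,q,round(r["conf"],2),w(cam,p),(p[0]/p[2]*c["fx"]+c["cx"]).round(),(p[1]/p[2]*c["fy"]+c["cy"]).round())
E
```

```text
pics
{'time': 0.0, 'joints': array([ 1.1163,  0.0919,  1.2319, -0.    ,  1.8198, -0.0567]), 'dq': array([-0.    , -0.0004, -0.0013, -0.0007, -0.    , -0.0008]), 'joint_efforts': array([ -0.0022, -44.6437, -40.6453,   0.0696,   0.0293,  -0.0001]), 'eef_pos': array([0.2325, 0.5532, 0.4035]), 'ee_rot': array([-0.0002,  0.1976,  0.9803, -0.001 ]), 'contact_force': array([-0.4922,  0.1185,  1.7833]), 'moment': array([ 0.034 , -0.0495,  0.0077]), 'grip_force': 0.0, 'width': 0.08768435485548756}
scene jig 0.67 [0.5316 0.0753 0.002 ] 331.0 268.0
scene corner 0.67 [0.554  0.1356 0.0187] 353.0 269.0
scene long_fence 0.88 [0.5638 0.0452 0.0205] 322.0 274.0
scene end_stop 0.55 [0.5211 0.1407 0.0161] 353.0 261.0
scene tail_pad 0.79 [0.5198 0.2663 0.1056] 398.0 239.0
scene nose 0.89 [0.5323 0.1091 0.0387] 343.0 260.0
scene strut 0.93 [ 0.2315 -0.3289  0.0003] 198.0 202.0
scene strut 0.87 [ 0.3673 -0.5052  0.0005] 139.0 237.0
scene strut 0.69 [ 0.3879 -0.3145 -0.0023] 201.0 239.0
scene offcut 0.8 [ 0.6063 -0.3173 -0.0028] 197.0 298.0
scene offcut 0.3 [0.4821 0.4868 0.001 ] 461.0 247.0
scene pipe_cl
[... 608 characters left out ...]
p 0.17 [ 0.4835  0.4888 -0.0012] 124.0 245.0
top tail_pad 0.72 [0.5247 0.2706 0.1006] 204.0 223.0
top nose 0.65 [0.5314 0.1119 0.0386] 275.0 224.0
top strut 0.89 [ 0.2325 -0.3287 -0.0007] 455.0 349.0
top strut 0.81 [ 0.3905 -0.3147  0.0028] 449.0 284.0
top strut 0.75 [ 0.368  -0.5083  0.0005] 527.0 294.0
top offcut 0.82 [ 0.6113 -0.3179 -0.0014] 447.0 196.0
top low_channel 0.88 [ 0.5062 -0.3175 -0.0015] 448.0 237.0
top pipe_clamp_s 0.72 [ 0.4904 -0.1472  0.0005] 380.0 243.0
top pipe_clamp_s 0.66 [0.7447 0.026  0.003 ] 311.0 143.0
top nut_box 0.68 [ 0.7302 -0.176  -0.0023] 390.0 149.0
top spanner 0.56 [ 0.4854  0.4909 -0.0016] 123.0 244.0
top spanner 0.34 [ 0.7434  0.0253 -0.0021] 311.0 144.0
```

View pics/top0.png

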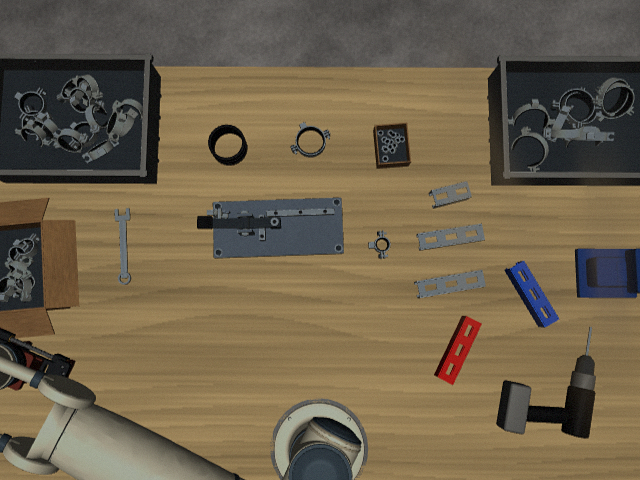

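View pics/scene0.png

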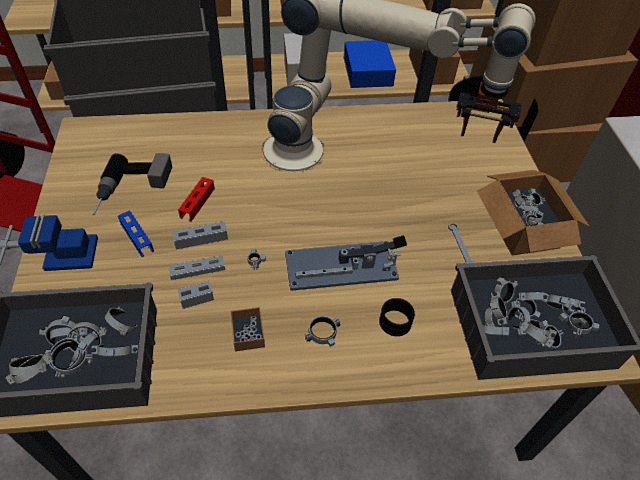

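Run:
```python
from h import *
np.set_printoptions(precision=4,suppress=True)
z=np.load("/tmp/top0.npz"); P=cloud("top",z["d"]); im=z["im"]
# struts: top-surface clusters
def rect(m,name):
    m=cv2.morphologyEx(m.astype(np.uint8),cv2.MORPH_CLOSE,np.ones((5,5)))
    n,l,st,_=cv2.connectedComponentsWithStats(m)
    for i in range(1,n):
        if st[i,4]>60:
            q=P[l==i]; q=q[q[:,2]>.008]
            r=cv2.minAreaRect((q[:,:2]*1000).astype(np.float32)); print(name,r,"z",np.median(q[:,2]),st[i,4],st[i,:4])
H=P[...,2]; right=(P[...,1]<-.2)&(P[...,1]>-.62)&(z["d"]>0)&(P[...,0]>.15)
rect(right&(H>.030)&(H<.06),"hi"); rect(right&(H>.012)&(H<.028),"lo")
bed=(abs(P[...,1]-.09)<.25)&(abs(P[...,0]-.53)<.13)
rect(bed&(H>.010)&(H<.022),"bed"); rect(bed&(H>.025)&(H<.04),"fence")
cv2.imwrite("pics/crop.png",cv2.resize(im[170:370,420:570],None,fx=3,fy=3,interpolation=cv2.INTER_CUBIC))
```

```text
hi ((530.18701171875, -334.7698974609375), (322.3238525390625, 732.3983154296875), 52.7707633972168) z 0.04642786496189017 773 [489  70  89 114]
hi ((574.43896484375, -363.197021484375), (285.25836181640625, 847.5048828125), 50.81284713745117) z 0.054451420305719936 5437 [506  70  72 102]
hi ((549.335205078125, -119.67799377441406), (56.986236572265625, 501.2657775878906), 64.18787384033203) z 0.04108426022576872 126 [402 123   9  41]
hi ((500.66180419921875, -161.8517303466797), (66.80583190917969, 478.6349182128906), 34.973304748535156) z 0.03989092927066994 542 [432 181  40  26]
hi ((386.62542724609375, -281.04681396484375), (581.1876831054688, 152.46371459960938), 84.979736328125) z 0.039694331727458315 1252 [508 261  51  67]
hi ((367.8517761230469, -188.48056030273438), (40.92338943481445, 411.96649169921875), 10.23636245727539) z 0.040377555059873074 973 [417 270  69  28]
hi ((308.626708984375, -180.34933471679688), (373.2141418457031, 159.40353393554688), 62.980445861816406) z 0.03996718905525291 1143 [437 316  45  69]
hi ((240.51409912109375, -301.0959777832031), (656.3964233
[... 875 characters left out ...]
(3.333935499191284, 158.04226684570312), 63.19268798828125) z 0.018121624717242095 114 [435 316  30  61]
bed ((465.9560546875, 104.50228881835938), (265.0184326171875, 320.5717468261719), 1.7492680549621582) z 0.015920595363551844 5804 [213 198 131  61]
bed ((485.50689697265625, -138.9425048828125), (67.119140625, 41.61351013183594), 1.4990483522415161) z 0.01719145839269782 215 [369 231  18  28]
fence ((561.202392578125, 49.658180236816406), (19.48238754272461, 164.0574951171875), 0.5660215020179749) z 0.031237776932667206 417 [267 209  68   9]
fence ((556.3141479492188, 241.4801788330078), (27.374963760375977, 28.0156307220459), 66.73992919921875) z 0.03277904376999576 64 [214 211  16   8]
```

View pics/crop.png

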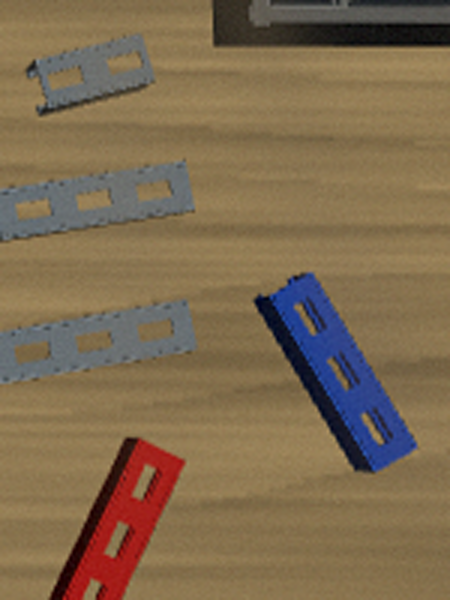

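Top view: the candidates are the grey 3-slot piece at (449,284), 40 mm high; the grey 3-slot piece at (448,237), 20 mm high; and the short 2-slot piece at (447,196). There are also the red (457,350) and blue (530,294) look-alikes. The strut is the one at (449,284), because it is grey, long and full height. The crop confirms its three slots. The jig is at (278,228), with its tail pad at (204,223).

```bash
cat > jig.py <<'E'
from h import *
from scipy.optimize import minimize
np.set_printoptions(precision=4,suppress=True)
z=np.load("/tmp/top0.npz"); d=z["d"]; P=cloud("top",d)
def pts(m):
    m=m&(d>0); n,l,st,_=cv2.connectedComponentsWithStats(m.astype(np.uint8)); return P[l==1+np.argmax(st[1:,4])]
H=P[...,2]; X=P[...,0]; Y=P[...,1]
def fit(q,L,W,x0):  # outline rectangle fit by covering
    f=lambda p:(lambda u,v:np.mean(np.maximum(abs(u)-L/2,0)**2+np.maximum(abs(v)-W/2,0)**2)*1e6)(*(((q[:,:2]-p[:2])@np.array([[np.cos(p[2]),-np.sin(p[2])],[np.sin(p[2]),np.cos(p[2])]])).T))
    return f,x0
for n,m in {"strut":(H>.03)&(H<.05)&(abs(X-.39)<.05)&(abs(Y+.314)<.11),"low":(H>.013)&(H<.03)&(abs(X-.507)<.05)&(abs(Y+.317)<.11),
  "bed":(H>.010)&(H<.022)&(abs(X-.52)<.12)&(abs(Y-.09)<.25),"fence":(H>.026)&(H<.037)&(abs(X-.56)<.05)&(abs(Y-.05)<.075)}.items():
    q=pts(m); r=cv2.minAreaRect((q[:,:2]*1000).astype(np.float32)); dd=q[:,:2]-q[:,:2].mean(0); vt=np.linalg.svd(dd,full_matrices=False)[2][0]
    print(n,r,"pca dir",vt,np.arctan(-vt[0]/vt[1]),"mean",q.mean(0),len(q))
E
python3 jig.py
```

```text
strut ((390.09283447265625, -311.642578125), (40.92338943481445, 161.65834045410156), 10.23636245727539) pca dir [-0.1774  0.9841] 0.17835931724568663 mean [ 0.39   -0.3112  0.0404] 949
low ((505.89434814453125, -318.7159118652344), (41.322174072265625, 162.24607849121094), 9.256242752075195) pca dir [-0.1584  0.9874] 0.15909020215026853 mean [ 0.5056 -0.3183  0.0203] 909
bed ((527.6019287109375, 106.50096130371094), (140.87591552734375, 320.04425048828125), 2.3592495918273926) pca dir [-0.0684  0.9977] 0.06848284084468376 mean [0.5216 0.0942 0.0159] 5470
fence ((562.3668823242188, 49.610496520996094), (15.785387992858887, 149.63734436035156), 2.0860912799835205) pca dir [ 0.0409 -0.9992] 0.0409556414081928 mean [0.5625 0.0492 0.0313] 348
```

>>> {"method": "arm_command", "body": {
  "targets": [0.389, -0.375, -0.05, -0.72, 0.389, -0.375, -0.05, -0.72, 0.389, -0.375, -0.05, -0.72, 0.389, -0.375, -0.05, -0.72, 0.389, -0.375, -0.05, -0.72, 0.389, -0.375, -0.05, -0.72, 0.389, -0.375, -0.05, -0.72, 0.389, -0.375, -0.05, -0.72, 0.389, -0.375, -0.05, -0.72, 0.389, -0.375, -0.05, -0.72],
  "grip": -1
}}

```text
time: 2.13
eef_pos: [0.5259, 0.2693, 0.3668]
ee_rot: [0.0, 0.695, 0.719, -0.0]
contact_force: [0.3, -0.3, 0.1]
width: 0.0249
grip_force: 0.0
```

>>> {"method": "arm_command", "body": {
  "targets": [-0.002, 0.003, -0.03, 0, -0.002, 0.003, -0.06, 0, -0.002, 0.004, -0.085, 0, -0.002, 0.005, -0.1, 0, -0.002, 0.006, -0.115, 0, -0.002, 0.007, -0.13, 0, -0.002, 0.008, -0.145, 0, -0.002, 0.009, -0.155, 0, -0.002, 0.009, -0.163, 0, -0.002, 0.009, -0.17, 0]
}}

```text
time: 2.97
eef_pos: [0.5225, 0.281, 0.2433]
ee_rot: [-0.001, 0.691, 0.723, 0.004]
contact_force: [-4.1, 6.9, 12.5]
width: 0.0006
grip_force: 5.9
```

>>> {"method": "arm_command", "body": {
  "targets": [0, -0.004, -0.004, 0, 0, -0.005, -0.008, 0, 0, -0.005, -0.008, 0, 0, -0.005, -0.008, 0, 0, -0.005, -0.008, 0, 0, -0.005, -0.008, 0, 0, -0.005, -0.008, 0, 0, -0.005, -0.008, 0, 0, -0.005, -0.008, 0, 0, -0.005, -0.008, 0]
}}

```text
time: 3.8
eef_pos: [0.5226, 0.278, 0.238]
ee_rot: [-0.001, 0.691, 0.723, 0.005]
contact_force: [-3.7, 9.9, 10.4]
width: 0.0005
grip_force: 6.4
```

>>> {"method": "arm_command", "body": {
  "targets": [0, 0, -0.005, 0, 0, 0, -0.01, 0, 0, 0, -0.013, 0, 0, 0, -0.013, 0, 0, 0, -0.013, 0, 0, 0, -0.013, 0, 0, 0, -0.013, 0, 0, 0, -0.013, 0, 0, 0, -0.013, 0, 0, 0, -0.013, 0]
}}

```text
time: 4.63
eef_pos: [0.5224, 0.2778, 0.2346]
ee_rot: [-0.001, 0.691, 0.723, 0.006]
contact_force: [-16.4, 4.2, 38.6]
width: 0.0009
grip_force: 18.7
```

Run:
```python
from h import *
np.set_printoptions(precision=4,suppress=True)
im,d=env.capture("scene"); cv2.imwrite("pics/s1.png",cv2.resize(im[170:310,260:470],None,fx=3,fy=3,interpolation=cv2.INTER_CUBIC))
for q in ["nose","tail_pad"]:
    for r in env.landmark_of(q,"scene")[:2]: print(q,r["conf"],w("scene",r["point"]))
```

```text
nose 0.9 [0.5353 0.1094 0.0804]
nose 0.74 [ 0.7483  0.0246 -0.0043]
tail_pad 0.6 [0.5205 0.2749 0.0533]
tail_pad 0.43 [0.4806 0.4835 0.0003]
```

View pics/s1.png

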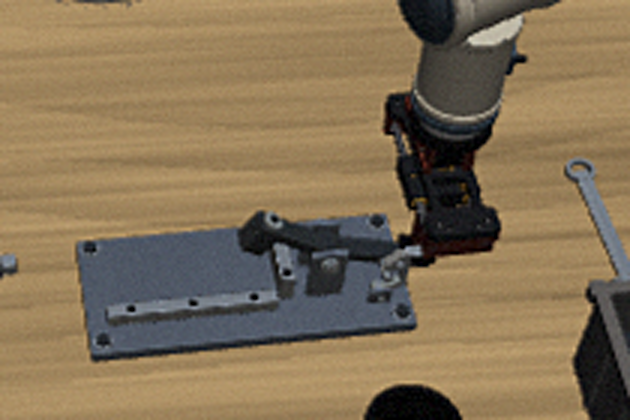

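The crop shows the nose raised at (260,230) and the pad pressed down at (410,245), beside the catch. With 38 N the arm is at its limit, so I'll lift off.

>>> {"method": "arm_command", "body": {
  "targets": [0, 0, 0.02, 0, 0, 0, 0.05, 0, 0, 0, 0.1, 0, 0, 0, 0.15, 0, 0, 0, 0.2, 0, 0, 0, 0.2, 0, 0, 0, 0.2, 0, 0, 0, 0.2, 0, 0, 0, 0.2, 0, 0, 0, 0.2, 0]
}}

```text
time: 5.62
eef_pos: [0.5226, 0.2749, 0.3716]
ee_rot: [-0.001, 0.692, 0.722, -0.002]
contact_force: [0.2, -0.4, -1.3]
width: 0.0007
grip_force: 0.0
```

Run:
```python
from h import *
np.set_printoptions(precision=4,suppress=True)
for cam in ("scene","top"):
  env.capture(cam)
  for q in ["nose","tail_pad","corner","jig","end_stop"]:
    for r in env.landmark_of(q,cam)[:1]: print(cam,q,r["conf"],w(cam,r["point"]))
s=env.read_state(); print(s["eef_pos"],s["ee_rot"],s["joints"],s["time"],s["contact_force"])
```

```text
scene nose 0.67 [0.5362 0.1074 0.073 ]
scene corner 0.75 [0.5541 0.1356 0.0205]
scene jig 0.72 [0.5303 0.0774 0.0004]
scene end_stop 0.73 [ 0.5073 -0.3222  0.001 ]
top nose 0.8 [0.5332 0.1067 0.0714]
top tail_pad 0.68 [0.5274 0.274  0.0561]
top corner 0.7 [0.5539 0.136  0.0145]
top jig 0.97 [0.5313 0.0801 0.0034]
top end_stop 0.51 [0.5249 0.1458 0.0176]
[0.5227 0.2749 0.3739] [0.     0.6921 0.7218 0.    ] [ 0.4266  0.0614  1.3161 -0.      1.764   0.3846] 6.2167 [-0.0848 -0.2453  0.2977]
```

>>> {"method": "arm_command", "body": {
  "targets": [-0.172, -0.808, 0, 0.087, -0.172, -0.808, 0, 0.087, -0.172, -0.808, 0, 0.087, -0.172, -0.808, 0, 0.087, -0.172, -0.808, 0, 0.087, -0.172, -0.808, 0, 0.087, -0.172, -0.808, 0, 0.087, -0.172, -0.808, 0, 0.087, -0.172, -0.808, 0, 0.087, -0.172, -0.808, 0, 0.087],
  "grip": 1
}}

```text
time: 7.05
eef_pos: [0.4349, -0.1341, 0.3743]
ee_rot: [0.001, 0.641, 0.767, 0.0]
contact_force: [0.9, 0.6, -0.2]
width: 0.0637
grip_force: 0.0
```

Run:
```python
from h import *
s=env.read_state(); print(s["eef_pos"],s["ee_rot"],s["joints"],s["time"])
```

```text
[ 0.43494452 -0.13408776  0.37429992] [5.58777530e-04 6.41127245e-01 7.67434363e-01 2.06140615e-04] [-3.73827117e-01 -3.06488087e-01  1.65394506e+00  3.81982748e-05
  1.79294508e+00 -5.52682281e-01] 7.05
```

>>> {"method": "arm_command", "body": {
  "targets": [-0.05, -0.25, 0, 0, -0.05, -0.25, 0, 0, -0.05, -0.25, 0, 0, -0.05, -0.25, -0.02, 0, -0.05, -0.25, -0.05, 0, -0.05, -0.25, -0.1, 0, -0.05, -0.25, -0.12, 0, -0.05, -0.25, -0.12, 0, -0.05, -0.25, -0.12, 0, -0.05, -0.25, -0.12, 0]
}}

```text
time: 7.88
eef_pos: [0.3989, -0.3199, 0.2859]
ee_rot: [0.001, 0.641, 0.768, -0.0]
contact_force: [-0.2, 0.4, -0.2]
width: 0.088
grip_force: 0.0
```

Run:
```python
from h import *
np.set_printoptions(precision=4,suppress=True)
s=env.read_state(); p=np.array(s["eef_pos"]); q=s["ee_rot"]; print(p,q,s["time"],"closing deg",2*np.degrees(np.arctan2(q[2],q[1]))-90)
from scipy.spatial.transform import Rotation as R
im,d=env.capture("wrist"); cv2.imwrite("pics/w1.png",im)
c=env.get_calibration("wrist"); T=np.array(c["tool_from_camera"]); v,u=np.mgrid[:480,:640]
P=np.stack([(u-c["cx"])/c["fx"]*d,(v-c["cy"])/c["fy"]*d,d],-1)@T[:3,:3].T+T[:3,3]
W=P@R.from_quat([q[1],q[2],q[3],q[0]]).as_matrix().T+p
m=(d>0)&(W[...,2]>.033)&(W[...,2]<.05)
n,l,st,_=cv2.connectedComponentsWithStats(m.astype(np.uint8))
for i in range(1,n):
    if st[i,4]>1500: print(cv2.minAreaRect((W[l==i][:,:2]*1000).astype(np.float32)),np.median(W[l==i][:,2]),st[i])
for r in env.landmark_of("strut","wrist"): print(r["conf"],(T[:3,:3]@r["point"]+T[:3,3])@R.from_quat([q[1],q[2],q[3],q[0]]).as_matrix().T+p)
```

```text
[ 0.3989 -0.3199  0.2859] [ 0.0013  0.641   0.7675 -0.0001] 7.8833 closing deg 10.266063557799072
((392.5455017089844, -314.15020751953125), (41.10430145263672, 160.44285583496094), 10.244256019592285) 0.04164495912118532 [  262   103    78   261 15246]
((256.89727783203125, -340.46124267578125), (43.050682067871094, 114.10073852539062), 63.102657318115234) 0.04161833440089702 [    0   161   173   165 10621]
((597.9699096679688, -316.7131652832031), (18.34575843811035, 77.85504913330078), 15.710169792175293) 0.04110466877043564 [ 598  245   42  111 3345]
((379.03131103515625, -484.308349609375), (133.7137451171875, 38.6295280456543), 12.568361282348633) 0.04132749060054634 [ 157  439  180   41 3722]
0.88 [ 0.2312 -0.3326  0.0008]
0.84 [ 0.3941 -0.3118 -0.0019]
0.58 [ 0.3685 -0.5128  0.001 ]
```

View pics/w1.png

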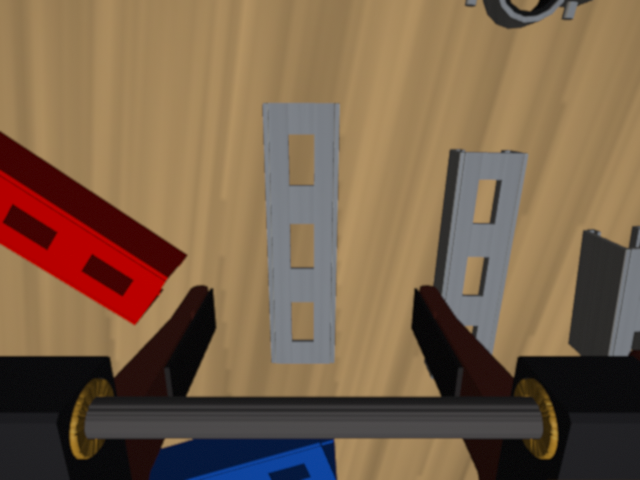

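The wrist view shows the grey strut at (302,232), 41 mm high with three slots. The red piece is at left, the low channel at (485,250), the offcut at (610,290) and the blue piece at the bottom. I'll descend on the strut.

>>> {"method": "arm_command", "body": {
  "targets": [-0.004, -0.017, -0.01, 0, -0.004, -0.017, -0.03, 0, -0.004, -0.017, -0.05, 0, -0.004, -0.017, -0.07, 0, -0.004, -0.017, -0.085, 0, -0.004, -0.017, -0.1, 0, -0.004, -0.017, -0.11, 0, -0.004, -0.017, -0.11, 0, -0.004, -0.017, -0.11, 0, -0.004, -0.017, -0.11, 0]
}}

```text
time: 8.82
eef_pos: [0.3957, -0.3329, 0.2022]
ee_rot: [0.001, 0.641, 0.767, -0.0]
contact_force: [-0.1, 0.8, 0.4]
width: 0.0877
grip_force: 0.0
```

>>> {"method": "arm_command", "body": {
  "targets": [0, 0, 0, 0, 0, 0, 0, 0, 0, 0, 0, 0, 0, 0, 0, 0, 0, 0, 0, 0, 0, 0, 0, 0, 0, 0, 0, 0, 0, 0, 0, 0, 0, 0, 0, 0, 0, 0, 0, 0],
  "grip": -1
}}

```text
time: 9.65
eef_pos: [0.3954, -0.3327, 0.2014]
ee_rot: [-0.0, 0.641, 0.767, -0.0]
contact_force: [-1.2, -0.3, 1.8]
width: 0.0413
grip_force: 30.0
```

>>> {"method": "arm_command", "body": {
  "targets": [0, 0, 0.04, 0, 0, 0, 0.09, 0, 0.178, 0.407, 0.133, -0.088, 0.178, 0.407, 0.133, -0.088, 0.178, 0.407, 0.133, -0.088, 0.178, 0.407, 0.133, -0.088, 0.178, 0.407, 0.133, -0.088, 0.178, 0.407, 0.133, -0.088, 0.178, 0.407, 0.133, -0.088, 0.178, 0.407, 0.133, -0.088]
}}

```text
time: 10.48
eef_pos: [0.5271, -0.03, 0.2998]
ee_rot: [-0.001, 0.693, 0.721, -0.0]
contact_force: [1.6, -1.3, -4.6]
width: 0.0409
grip_force: 30.0
```

```bash
cat > wr.py <<'E'
from h import *
from scipy.spatial.transform import Rotation as R
np.set_printoptions(precision=4,suppress=True)
def look(name):
    s=env.read_state(); p=np.array(s["eef_pos"]); q=s["ee_rot"]; print(p,s["time"],s["contact_force"],s["width"],"closing deg",2*np.degrees(np.arctan2(q[2],q[1]))-90)
    im,d=env.capture("wrist"); cv2.imwrite(f"pics/{name}.png",im)
    c=env.get_calibration("wrist"); T=np.array(c["tool_from_camera"]); v,u=np.mgrid[:480,:640]
    Rm=R.from_quat([q[1],q[2],q[3],q[0]]).as_matrix()
    P=np.stack([(u-c["cx"])/c["fx"]*d,(v-c["cy"])/c["fy"]*d,d],-1)@T[:3,:3].T+T[:3,3]
    f=lambda x:(T[:3,:3]@x+T[:3,3])@Rm.T+p
    for k in ("corner","nose","strut","end_stop","long_fence"):
        for r in env.landmark_of(k,"wrist")[:1]: print(k,r["conf"],f(r["point"]))
    W=P@Rm.T+p; np.savez(f"/tmp/{name}.npz",W=W,d=d,im=im); return im,d,W,s
E
python3 - <<'E'
from wr import *
im,d,W,s=look("w2")
E
```

```text
[ 0.5271 -0.03    0.2998] 10.4833 [ 1.6028 -1.3498 -4.5605] 0.04093799066365217 closing deg 2.3216043123871373
strut 0.61 [ 0.5243 -0.0063  0.1009]
end_stop 0.63 [0.5623 0.0475 0.0159]
long_fence 0.71 [0.5647 0.0464 0.0174]
```

View pics/w2.png

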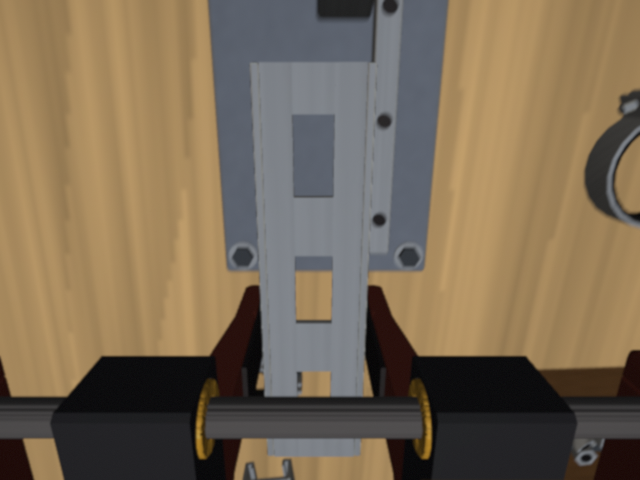

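The wrist view shows the strut level in the grip, from (312,65) down to (312,455). The fence runs to its right along x≈385, and the nose is the dark shape at (345,5). Next I'll measure both precisely.

Run:
```python
from h import *
np.set_printoptions(precision=4,suppress=True)
z=np.load("/tmp/w2.npz"); W=z["W"]; d=z["d"]; v,u=np.mgrid[:480,:640]
def show(n,m):
    m=m&(d>0); n_,l,st,_=cv2.connectedComponentsWithStats(m.astype(np.uint8)); q=W[l==1+np.argmax(st[1:,4])]
    r=cv2.minAreaRect((q[:,:2]*1000).astype(np.float32)); print(n,r,np.median(q[:,2]),len(q)); return q
s=show("strut",(W[...,2]>.125)&(W[...,2]<.16)&(v<350)&(u>230)&(u<400))
f=show("fence",(W[...,2]>.026)&(W[...,2]<.037)&(u>340)&(u<410)&(v<260))
b=show("bed",(W[...,2]>.010)&(W[...,2]<.022)&(v<300))
for lo in np.arange(f[:,1].min(),f[:,1].max()-.01,.02):
    k=f[(f[:,1]>lo)&(f[:,1]<lo+.02)]; print("fence y",lo+.01,"x",np.percentile(k[:,0],[3,97]))
print("strut y max",s[:,1].max())
```

```text
strut ((526.2747802734375, 16.201522827148438), (60.304115295410156, 106.45753479003906), 2.5765082836151123) 0.1400064399306391 29948
fence ((566.0116577148438, 39.38646697998047), (14.38126277923584, 148.67098999023438), 2.7166311740875244) 0.032663485768466005 5435
bed ((511.2490234375, 28.961837768554688), (96.46361541748047, 170.27853393554688), 2.403459310531616) 0.0166837847941379 16247
fence y -0.024761430525978026 x [0.5639 0.5749]
fence y -0.004761430525978027 x [0.5631 0.5741]
fence y 0.015238569474021973 x [0.5622 0.5733]
fence y 0.03523856947402197 x [0.5613 0.5726]
fence y 0.055238569474021976 x [0.5604 0.5717]
fence y 0.07523856947402198 x [0.558  0.5708]
fence y 0.09523856947402197 x [0.5564 0.5699]
strut y max 0.06993385955150168
```

>>> {"method": "arm_command", "body": {
  "targets": [0, 0, -0.02, 0, 0, 0, -0.04, 0, 0, 0, -0.06, 0, 0, 0, -0.08, 0, 0, 0, -0.09, 0, 0, 0, -0.1, 0, 0, 0, -0.105, 0, 0, 0, -0.109, 0, 0, 0, -0.112, 0, 0, 0, -0.112, 0]
}}

```text
time: 11.62
eef_pos: [0.5271, -0.0324, 0.2175]
ee_rot: [0.001, 0.693, 0.721, 0.0]
contact_force: [0.0, 0.7, -4.4]
width: 0.0406
grip_force: 30.0
```

>>> {"method": "arm_command", "body": {
  "targets": [0, 0, -0.002, 0, 0, 0, -0.003, 0, 0, 0, -0.004, 0, 0, 0, -0.004, 0, 0, 0, -0.004, 0, 0, 0, -0.004, 0, 0, 0, -0.004, 0, 0, 0, -0.004, 0, 0, 0, -0.004, 0, 0, 0, -0.004, 0]
}}

```text
time: 12.45
eef_pos: [0.5271, -0.0322, 0.2173]
ee_rot: [0.001, 0.693, 0.721, 0.0]
contact_force: [-7.0, -0.3, 12.5]
width: 0.041
grip_force: 30.0
```

>>> {"method": "arm_command", "body": {
  "targets": [0, 0, 0.001, 0, 0.001, 0.008, 0.001, 0, 0.002, 0.018, 0.001, 0, 0.003, 0.028, 0.001, 0, 0.004, 0.038, 0.001, 0, 0.005, 0.048, 0.001, 0, 0.006, 0.058, 0.001, 0, 0.007, 0.068, 0.001, 0, 0.008, 0.076, 0.001, 0, 0.008, 0.077, 0.001, 0]
}}

```text
time: 13.28
eef_pos: [0.5339, 0.0257, 0.2175]
ee_rot: [0.003, 0.692, 0.721, 0.001]
contact_force: [-0.2, -4.7, 5.2]
width: 0.0403
grip_force: 30.0
```

>>> {"method": "arm_command", "body": {
  "targets": [0.001, 0.001, 0, 0, 0.003, 0.002, 0, 0, 0.005, 0.003, 0, 0, 0.007, 0.004, 0, 0, 0.009, 0.005, 0, 0, 0.01, 0.006, 0, 0, 0.011, 0.007, 0, 0, 0.012, 0.007, 0, 0, 0.012, 0.007, 0, 0, 0.012, 0.007, 0, 0]
}}

```text
time: 14.12
eef_pos: [0.5395, 0.0286, 0.2174]
ee_rot: [-0.001, 0.693, 0.721, -0.006]
contact_force: [-27.2, -12.7, 20.6]
width: 0.0408
grip_force: 30.0
```

>>> {"method": "arm_command", "body": {
  "targets": [-0.002, 0.001, 0.001, 0, -0.002, 0.002, 0.001, 0, -0.002, 0.004, 0.001, 0, -0.002, 0.005, 0.001, 0, -0.002, 0.006, 0.001, 0, -0.002, 0.008, 0.001, 0, -0.002, 0.01, 0.001, 0, -0.002, 0.012, 0.001, 0, -0.002, 0.012, 0.001, 0, -0.002, 0.012, 0.001, 0]
}}

```text
time: 14.95
eef_pos: [0.5387, 0.0359, 0.2173]
ee_rot: [0.001, 0.694, 0.72, -0.006]
contact_force: [-20.2, -21.6, 14.2]
width: 0.0408
grip_force: 30.0
```

Run:
```python
from wr import *
im,d,W,s=look("w3"); print(s["moment"])
```

```text
[0.5387 0.0359 0.2173] 14.95 [-20.2327 -21.5902  14.1657] 0.04084185463923063 closing deg 2.1791364494370384
corner 0.83 [0.555  0.1389 0.0181]
nose 0.59 [0.5392 0.1046 0.0762]
strut 0.67 [0.5366 0.0576 0.0154]
long_fence 0.81 [0.5669 0.0445 0.0157]
[-3.3423  3.4831  0.2659]
```

View pics/w3.png

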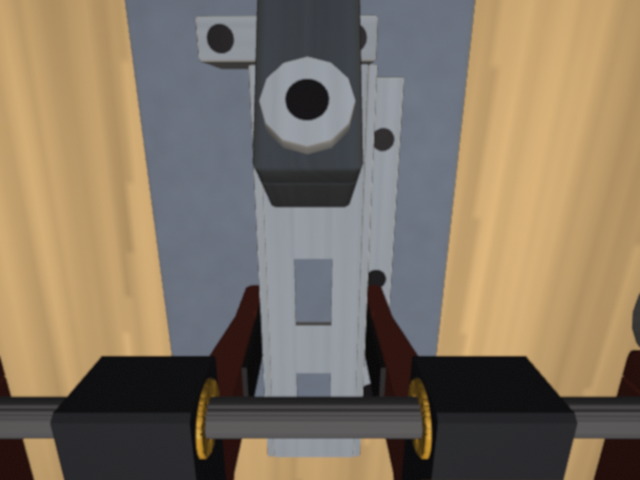

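The wrist view shows the strut under the raised nose. Its side is by the fence and its end is about at the stop face, near (255,65). A small extra push will show whether it is touching.

>>> {"method": "arm_command", "body": {
  "targets": [0, 0.001, 0, 0, 0, 0.002, 0, 0, 0, 0.003, 0, 0, 0, 0.004, 0, 0, 0, 0.004, 0, 0, 0, 0.004, 0, 0, 0, 0.004, 0, 0, 0, 0.004, 0, 0, 0, 0.004, 0, 0, 0, 0.004, 0, 0]
}}

```text
time: 16.08
eef_pos: [0.5387, 0.0383, 0.2172]
ee_rot: [0.002, 0.694, 0.72, -0.007]
contact_force: [-20.4, -25.0, 14.0]
width: 0.0408
grip_force: 30.0
```

Run:
```python
from h import *
np.set_printoptions(precision=4,suppress=True)
z=np.load("/tmp/w3.npz"); W=z["W"]; d=z["d"]; v,u=np.mgrid[:480,:640]; ok=d>0
# strut top beside the nose on the left strip; end-stop top
for c in (254,256,258,365,368,371): 
    k=ok[:,c]&(W[:,c,2]>.045)&(W[:,c,2]<.065)&(v[:,c]<240); print(c,W[k,c].max(0) if k.any() else None)
k=ok&(W[...,2]>.04)&(W[...,2]<.054)&(v<75)&(u>195)&(u<255); q=W[k]; print("stop top",q.min(0),q.max(0),np.percentile(q[:,1],[2,98]),k.sum())
k=ok&(W[...,2]>.052)&(W[...,2]<.062)&(u>240)&(u<385)&(v>200)&(v<350); q=W[k]
L=[];
for y in np.arange(.03,.09,.005):
    a=q[abs(q[:,1]-y)<.003]
    if len(a): L.append((y,a[:,0].min(),a[:,0].max()))
print(np.array(L)); 
k=ok&(W[...,2]>.027)&(W[...,2]<.037)&(u>360)&(u<410)&(v<290); q=W[k]; print("fence",cv2.minAreaRect((q[:,:2]*1000).astype(np.float32)))
```

```text
254 [0.5163 0.1473 0.0589]
256 [0.5168 0.1475 0.059 ]
258 [0.5175 0.096  0.0596]
365 [0.5559 0.1487 0.0591]
368 [0.5572 0.1484 0.0597]
371 [0.557  0.1486 0.0591]
stop top [0.4954 0.1326 0.04  ] [0.5151 0.1473 0.0515] [0.1329 0.1467] 2767
[[0.03   0.5185 0.5596]
 [0.035  0.5182 0.5595]
 [0.04   0.5161 0.5611]
 [0.045  0.5095 0.5663]
 [0.05   0.5176 0.566 ]
 [0.055  0.5173 0.5585]
 [0.06   0.5174 0.5582]
 [0.065  0.517  0.558 ]
 [0.07   0.5166 0.5577]
 [0.075  0.5167 0.5576]
 [0.08   0.5163 0.5573]
 [0.085  0.5161 0.5573]]
fence ((565.4092407226562, 89.40135955810547), (13.745504379272461, 92.9173355102539), 4.580976486206055)
```

Run:
```python
from wr import *
im,d,W,s=look("w4")
a=cv2.imread("pics/w2.png",0).astype(np.float32); b=cv2.imread("pics/w3.png",0).astype(np.float32); c=cv2.cvtColor(im,cv2.COLOR_BGR2GRAY).astype(np.float32)
for n,x in (("w3",b),("w4",c)):
    for (r0,r1,c0,c1) in ((305,392,272,356),(440,462,272,352)):
        R_=cv2.matchTemplate(x[r0-25:r1+18,c0-8:c1+8],b[r0:r1,c0:c1] ,cv2.TM_CCOEFF_NORMED); print(n,"vs w3",cv2.minMaxLoc(R_)[1],np.array(cv2.minMaxLoc(R_)[3])-[8,25])
# slot column profile edges down strut centre
for n,x in (("w2",a),("w3",b),("w4",c)):
    g=np.diff(x[230:470,305:325].mean(1)); i=np.argsort(-abs(g))[:10]; print(n,sorted((int(k)+230,int(g[k])) for k in i))
cv2.imwrite("pics/w4c.png",np.hstack([cv2.resize(cv2.imread("pics/w3.png")[10:110,190:410],None,fx=1.8,fy=3),cv2.resize(im[10:110,190:410],None,fx=1.8,fy=3)]))
```

```text
[0.5387 0.0383 0.2172] 16.0833 [-20.4238 -24.9774  13.9606] 0.04076922988490295 closing deg 2.1463934021744535
corner 0.83 [0.5543 0.1366 0.017 ]
strut 0.96 [0.5394 0.0569 0.0141]
long_fence 0.78 [0.5659 0.0469 0.0158]
w3 vs w3 1.0 [0 0]
w3 vs w3 0.9999779462814331 [0 0]
w4 vs w3 0.9989748001098633 [0 1]
w4 vs w3 0.9842247366905212 [0 1]
w2 [(318, -19), (319, -34), (320, -18), (322, 26), (323, 21), (395, -28), (396, -39), (397, -27), (437, 20), (438, 22)]
w3 [(258, -14), (321, -16), (324, 30), (325, 28), (372, -13), (395, -22), (396, -30), (397, -18), (437, 22), (438, 26)]
w4 [(259, -15), (322, -18), (325, 30), (326, 27), (373, -14), (395, -22), (396, -30), (397, -18), (437, 22), (438, 25)]
```

View pics/w4c.png

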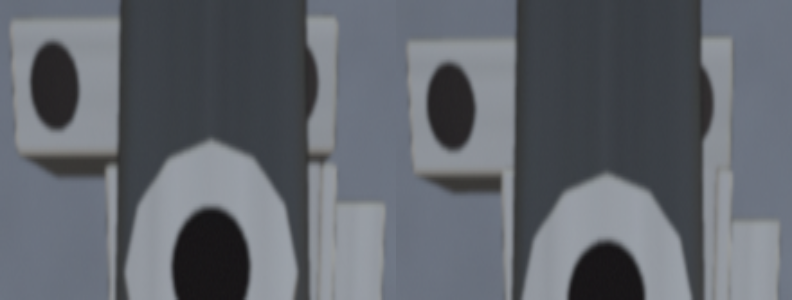

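Run:
```python
from h import *
np.set_printoptions(precision=4,suppress=True)
print({k:(np.round(v,3).tolist()) for k,v in env.get_calibration("wrist").items()})
for n in ("w3","w4"):
    z=np.load(f"/tmp/{n}.npz"); W=z["W"]; d=z["d"]
    for c in list(range(248,257))+list(range(360,374,2)):
        col=[(r,round(float(W[r,c,1]),4),round(float(W[r,c,2]),3)) for r in range(45,90) if d[r,c]>0]
        # edge: largest jump in z between rows
        zz=np.array([k[2] for k in col]); j=np.argmax(abs(np.diff(zz))); print(n,c,col[j],col[j+1], [k for k in col if k[2]>.0535][:1])
    print("stop edge left",[(c,[(r,round(float(W[r,c,1]),4),round(float(W[r,c,2]),3)) for r in range(50,80) if W[r,c,2]>.044][-1]) for c in (205,225,245)])
```

```text
{'fx': 405.531, 'fy': 405.531, 'cx': 313.296, 'cy': 238.172, 'tool_from_camera': [[0.001, -0.952, -0.308, 0.086], [1.0, 0.001, -0.0, 0.001], [0.001, -0.308, 0.952, 0.019], [0.0, 0.0, 0.0, 1.0]]}
w3 248 (66, 0.1331, 0.033) (68, 0.1331, 0.022) []
w3 249 (81, 0.1269, 0.056) (82, 0.1282, 0.016) [(66, 0.1314, 0.057)]
w3 250 (65, 0.1333, 0.036) (66, 0.1313, 0.058) [(66, 0.1313, 0.058)]
w3 251 (64, 0.1333, 0.039) (65, 0.1316, 0.058) [(65, 0.1316, 0.058)]
w3 252 (64, 0.1334, 0.039) (65, 0.1317, 0.057) [(65, 0.1317, 0.057)]
w3 253 (64, 0.1333, 0.04) (65, 0.1317, 0.057) [(65, 0.1317, 0.057)]
w3 254 (64, 0.1334, 0.039) (65, 0.1316, 0.059) [(65, 0.1316, 0.059)]
w3 255 (61, 0.1336, 0.049) (62, 0.1294, 0.097) [(62, 0.1294, 0.097)]
w3 256 (75, 0.1266, 0.098) (76, 0.1262, 0.101) [(45, 0.1331, 0.095)]
w3 360 (85, 0.1252, 0.102) (86, 0.1251, 0.1) [(45, 0.1339, 0.096)]
w3 362 (64, 0.135, 0.038) (65, 0.133, 0.058) [(65, 0.133, 0.058)]
w3 364 (64, 0.1349, 0.039) (65, 0.133, 0.058) [(65, 0.133, 0.058)]
w3 366 (64, 0.135, 0.039) (65, 0.1331, 0.057) [(65, 0.1331, 0.057)]
w3 368 (65, 0.135, 0.035) (66, 0.132
[... 747 characters left out ...]
316, 0.059) (73, 0.1292, 0.096) [(67, 0.1332, 0.058)]
w4 256 (54, 0.1334, 0.095) (55, 0.1329, 0.097) [(45, 0.1353, 0.095)]
w4 360 (50, 0.1404, 0.049) (51, 0.135, 0.094) [(51, 0.135, 0.094)]
w4 362 (65, 0.1358, 0.049) (66, 0.1348, 0.057) [(66, 0.1348, 0.057)]
w4 364 (65, 0.1357, 0.05) (66, 0.1348, 0.058) [(66, 0.1348, 0.058)]
w4 366 (65, 0.1358, 0.049) (66, 0.1347, 0.059) [(66, 0.1347, 0.059)]
w4 368 (66, 0.1356, 0.048) (67, 0.1346, 0.056) [(67, 0.1346, 0.056)]
w4 370 (65, 0.136, 0.047) (66, 0.1348, 0.058) [(66, 0.1348, 0.058)]
w4 372 (65, 0.1359, 0.049) (66, 0.1349, 0.058) [(66, 0.1349, 0.058)]
stop edge left [(205, (69, 0.1327, 0.046)), (225, (69, 0.133, 0.046)), (245, (69, 0.1332, 0.046))]
```

The depth in the two looks shows the end gap going from 1.8 mm to about 0. One more push will load the end stop.

>>> {"method": "arm_command", "body": {
  "targets": [0, 0.001, 0, 0, 0, 0.002, 0, 0, 0, 0.003, 0, 0, 0, 0.004, 0, 0, 0, 0.004, 0, 0, 0, 0.004, 0, 0, 0, 0.004, 0, 0, 0, 0.004, 0, 0, 0, 0.004, 0, 0, 0, 0.004, 0, 0]
}}

```text
time: 17.22
eef_pos: [0.5387, 0.0403, 0.2171]
ee_rot: [0.003, 0.694, 0.72, -0.008]
contact_force: [-20.3, -28.3, 14.5]
width: 0.0403
grip_force: 30.0
```

Run:
```python
from wr import *
im,d,W,s=look("w5"); print(s["moment"])
for c in (250,252,254,364,368,370):
    r=[r for r in range(50,90) if .0535<W[r,c,2]<.065][0]; print(c,r,W[r,c],W[r-1,c])
k=(d>0)&(W[...,2]>.054)&(W[...,2]<.064); v,u=np.mgrid[:480,:640]; k&=(v>210)&(v<260)&(u>240)&(u<385)
A=W[k]; print("top plane tilt",np.linalg.lstsq(np.c_[A[:,:2]-A[:,:2].mean(0),np.ones(len(A))],A[:,2],rcond=None)[0])
```

```text
[0.5387 0.0403 0.2171] 17.2167 [-20.3202 -28.3289  14.4513] 0.040328619661799785 closing deg 2.1088166611825443
corner 0.64 [0.5546 0.1359 0.0177]
strut 0.92 [0.5381 0.0561 0.0166]
long_fence 0.7 [0.5686 0.0473 0.0177]
[-4.6886  3.5612  0.3288]
250 72 [0.5149 0.1332 0.0578] [0.5135 0.1341 0.0485]
252 72 [0.5157 0.1332 0.0582] [0.5142 0.1341 0.0483]
254 72 [0.5161 0.1333 0.0568] [0.5149 0.1341 0.049 ]
364 71 [0.551  0.1348 0.0583] [0.5519 0.1358 0.049 ]
368 72 [0.5525 0.1347 0.0561] [0.5534 0.1356 0.0483]
370 71 [0.5532 0.1351 0.056 ] [0.554  0.1359 0.0485]
top plane tilt [-0.0056  0.0031  0.0577]
```

>>> {"method": "arm_command", "body": {
  "targets": [0, 0, 0, 0, 0, 0, 0, 0, 0, 0, 0, 0, 0, 0, 0, 0, 0, 0, 0, 0, 0, 0, 0, 0, 0, 0, 0, 0, 0, 0, 0, 0, 0, 0, 0, 0, 0, 0, 0, 0]
}}

```text
time: 18.35
eef_pos: [0.5387, 0.0403, 0.217]
ee_rot: [0.003, 0.694, 0.72, -0.008]
contact_force: [-19.4, -28.4, 14.6]
width: 0.0406
grip_force: 30.0
```

Run:
```python
from h import *
s=env.read_state(); print(s["eef_pos"],s["contact_force"],s["width"],s["time"])
print(env.close_job())
```

```text
[0.53869757 0.04027169 0.21703882] [-19.4417872  -28.42181627  14.55592271] 0.040634523217810956 18.35
the job is handed in; nothing more can be done
None
```

I handed the job in at 18.35 s (no verdict came back): the clamp arm is hooked open, and the strut is flat in the corner, still gripped and pressed at the wrist with about 19 N toward the long fence and 28 N toward the end stop.

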